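Nest the round sensor cans by size

TASK

Pick out the four round sensor cans on the blue work mat and stand each one, pins up, in the pocket of the white nest block of its own size: the largest can in the largest pocket, and so on down to the smallest in the smallest. Do them one after another from the largest to the smallest, setting each down on the pocket's floor rather than dropping it. Leave the two square cans where they stand.

Things in the scene. Friction and masses are not known exactly. Their poses are not given: they have to be found in the camera images.
- can_xl: the largest of the four round sensor cans: a plain aluminium cylinder 60 mm in diameter and 40 mm tall, about 220 g, standing upright on the blue work mat, with a black top from which two thin brass pins rise 5 mm. Origin at the centre of its underside, z up along its axis towards the pins.
- can_l: the second largest of the four round sensor cans: a plain aluminium cylinder 48 mm in diameter and 40 mm tall, about 140 g, standing upright on the blue work mat, with a black top from which two thin brass pins rise 5 mm. Origin at the centre of its underside, z up along its axis towards the pins.
- can_m: the third largest of the four round sensor cans: a plain aluminium cylinder 36 mm in diameter and 40 mm tall, about 80 g, standing upright on the blue work mat, with a black top from which two thin brass pins rise 5 mm. Origin at the centre of its underside, z up along its axis towards the pins.
- can_s: the smallest of the four round sensor cans: a plain aluminium cylinder 24 mm in diameter and 40 mm tall, about 40 g, standing upright on the blue work mat, with a black top from which two thin brass pins rise 5 mm. Origin at the centre of its underside, z up along its axis towards the pins.
- nest_xl: the nest block for the largest round can, with the largest pocket of the four: a white plastic block 92 x 92 mm, 12 mm high, fixed to the bench, with one round pocket 76 mm across and 6 mm deep in its middle (flat dark floor 6 mm above the bench). Origin at the centre of its underside, on the pocket's axis; z up, x and y along its sides.
- nest_l: the nest block for the second largest round can, with the second largest pocket of the four: a white plastic block 80 x 80 mm, 12 mm high, fixed to the bench, with one round pocket 64 mm across and 6 mm deep in its middle (flat dark floor 6 mm above the bench). Origin at the centre of its underside, on the pocket's axis; z up, x and y along its sides.
- nest_m: the nest block for the third largest round can, with the third largest pocket of the four: a white plastic block 68 x 68 mm, 12 mm high, fixed to the bench, with one round pocket 52 mm across and 6 mm deep in its middle (flat dark floor 6 mm above the bench). Origin at the centre of its underside, on the pocket's axis; z up, x and y along its sides.
- nest_s: the nest block for the smallest round can, with the smallest pocket of the four: a white plastic block 56 x 56 mm, 12 mm high, fixed to the bench, with one round pocket 40 mm across and 6 mm deep in its middle (flat dark floor 6 mm above the bench). Origin at the centre of its underside, on the pocket's axis; z up, x and y along its sides.
- square_1: a square sensor can of another batch, to be left alone: an aluminium block 36 x 36 mm and 40 mm tall, 110 g, black top with two brass pins 5 mm high. Origin at the centre of its underside, z up, x and y along its sides.
- square_2: a square sensor can of another batch, to be left alone: an aluminium block 36 x 36 mm and 40 mm tall, 110 g, black top with two brass pins 5 mm high. Origin at the centre of its underside, z up, x and y along its sides.
Things that resemble listed ones, but are neither listed nor needed, are in the scene too. What is shaped like the nest_xl but red is not meant.

How it is judged:
On the way, in this order (a step that is already met when the one before it is completed fails the run):
1. the largest round can stands in its nest's pocket, let go (horizontal distance between can_xl and nest_xl below 0.012 m and z of can_xl in the frame of nest_xl between 0.003 and 0.009 m and angle between can_xl's own z axis and vertical below 0.1 rad and contact force between the fingers and can_xl below 0.1 N), for 0.2 s.
2. the second largest round can stands in its nest's pocket, let go (horizontal distance between can_l and nest_l below 0.012 m and z of can_l in the frame of nest_l between 0.003 and 0.009 m and angle between can_l's own z axis and vertical below 0.1 rad and contact force between the fingers and can_l below 0.1 N), for 0.2 s.
3. the third largest round can stands in its nest's pocket, let go (horizontal distance between can_m and nest_m below 0.012 m and z of can_m in the frame of nest_m between 0.003 and 0.009 m and angle between can_m's own z axis and vertical below 0.1 rad and contact force between the fingers and can_m below 0.1 N), for 0.2 s.
4. the smallest round can stands in its nest's pocket, let go (horizontal distance between can_s and nest_s below 0.012 m and z of can_s in the frame of nest_s between 0.003 and 0.009 m and angle between can_s's own z axis and vertical below 0.1 rad and contact force between the fingers and can_s below 0.1 N), for 0.2 s.
At the end, for the whole second after the job is handed in: Each round can stands released and at rest (under 20 mm/s) in the pocket of its own size: underside within 12 mm of the pocket's axis and 3 to 9 mm above the nest's underside, upright within 0.1 rad, pins up; both square cans within 20 mm of their starting places (horizontal distance between can_xl and nest_xl below 0.012 m and z of can_xl in the frame of nest_xl between 0.003 and 0.009 m and angle between each of can_xl, can_l, can_m, can_s's own z axis and vertical below 0.1 rad and linear speed of each of can_xl, can_l, can_m, can_s below 0.02 m/s and horizontal distance between can_l and nest_l below 0.012 m and z of can_l in the frame of nest_l between 0.003 and 0.009 m and horizontal distance between can_m and nest_m below 0.012 m and z of can_m in the frame of nest_m between 0.003 and 0.009 m and horizontal distance between can_s and nest_s below 0.012 m and z of can_s in the frame of nest_s between 0.003 and 0.009 m and distance of each of square_1, square_2 from where it was at the start of the episode below 0.02 m); the robot touches nothing.
It fails at once if a square can is moved more than 20 mm (distance of any of square_1, square_2 from where it was at the start of the episode above 0.02 m).
It fails at once if a round can is dropped or thrown: moves faster than 0.7 m/s (a fall of about 25 mm) while the fingers do not touch it ((linear speed of can_xl above 0.7 m/s and contact force between the fingers and can_xl below 0.05 N) or (linear speed of can_l above 0.7 m/s and contact force between the fingers and can_l below 0.05 N) or (linear speed of can_m above 0.7 m/s and contact force between the fingers and can_m below 0.05 N) or (linear speed of can_s above 0.7 m/s and contact force between the fingers and can_s below 0.05 N)).
It also fails if it takes over 96 s, if anything falls off the work surface, if the arm or the gripper's body presses on something with over 40 N, if the wrist force passes 120 N, or if a joint passes its speed limit or range.

ROBOT

A 7-joint arm with a two-finger parallel gripper is mounted at the origin on the work surface. World frame = base frame: x ahead of the robot, y to its left, z up, the work surface at z = 0. Lengths are in m, angles in rad, forces in N, time in s.
With the tool pointing down it reaches from about 0.425 to 0.875 m from the base axis. Payload 4.7 kg.
Tool frame: the origin (TCP) lies on the mounting face of the last link; the fingertips stand 173 mm ahead of it and the grasp point (between the pads) lies 155 mm ahead of it; y points along the fingers, z is the direction in which the jaws open and shut, and the axes are right-handed (so a half turn about y gives the same grasp; the last joint's range is limited). The gripper opens to 85 mm and grips with 20 to 120 N. Pads are 22 mm wide; open, the fingers measure 114 mm over their backs; the gripper's body (76 mm by 85 mm) begins 54 mm behind the grasp point. The pads swing forward as they close: fully open they stand 13 mm farther back than shut.
Start: joints at [1.357, 0.321, -0.07, 1.45, 0.023, 1.371, -0.057], TCP at [0.147, -0.633, 0.405] pointing down, gripper open.
Joint ranges: [-2.86, 2.86], [-0.3, 2.09], [-1.38, 1.24], [0.06, 2.45], [-1.56, 4.7], [0.09, 2.05], [-2.69, 2.69]. Speed limits (rad/s): [2.57, 2.57, 3.14, 3.14, 3.14, 3.14, 3.14].

INTERFACE

Orientations are given as a unit quaternion [x, y, z, w].
In Python, from station import status, read_camera, camera_model, bot gives the robot as it stands. The module is installed in compiled form; this text tells all that it offers.
- The arm moves only by the tool step_arm, never from a script. Its argument "series" is text: rows parted by semicolons, each of 6 numbers parted by spaces: the shift along the tool's x, y, z in mm, then the turn, a rotation vector about the tool's x, y, z in degrees. A call has 1 to 12 rows; each row is the pose to reach, as a shift and turn from the pose measured when the call began, along the tool's axes at that moment; what a row does not reach only later rows make up. A row lasts 1/12 s, in which the tool goes at most 41.7 mm and 7.16 degrees, less where a joint would pass 70% of its speed; a pose out of reach is approached as far as the arm can. A call with a gripper value outside its range is refused whole. "gripper" is the closure, from -1 (fully open) to 1 (shut), set as the call begins (left out, the last holds). The fingers move at their own pace and stop on an object; "squeeze" is the grip in N (left out, the last holds). Time passes only in rows, so rows that repeat a pose let the fingers close. It gives the time, the measured TCP pose, the force and the opening at its end, in the units of the state.
- status.get_obs(): the state, without advancing time (a new reading comes with each control period).
- read_camera(name): name is "side" or "top"; returns (picture, depth): 384x512x3 uint8, red, green, blue; 384x512 float32, m along the optical axis (not along the pixel's ray), 0 where there is no reading.
- camera_model(name): a dict with "K" (3x3 intrinsics, pixels), "origin" and "orientation" of the camera in the world. Camera axes: x right, y down, z forward; pixel columns grow to the right and rows downward; lengths in m; the calibration is good to about 2 mm. A picture is of the moment at which its call begins. camera_model takes no time and is no camera call.
- bot.hand_in(): hands the job in, once; it reports no verdict.
The state is a dict: "time": time; "joint_positions": joint angles; "joint_vel": joint speeds; "joint_efforts": joint torques, N m; "position": TCP position; "tcp_rot": TCP orientation; "ft_force": force on the tool from outside, world axes, zero at the start; "torque": the same for the moment, N m; "gripper_width": finger opening in m.
Only numpy, scipy, OpenCV 4.12 (cv2) and the standard library are available. Lean on these libraries where they do the work, as an engineer would, in place of code of your own. Each camera call takes 0.05 s, during which the arm holds its last target.

## Working session

There is one attempt and no reset: what is moved stays moved. The work goes in short steps, Python scripts to look and compute and a tool call to move; the robot and the scene stay as the last step left them, time stands still between calls to the robot, and variables do not carry over. Pictures are saved under pics/ and viewed, and the job is handed in when it is done.

Besides the shell and the picture viewer there is one more tool, called as name(argument=value, ...) on one line, values as JSON. step_arm: Moves the arm, as the interface text tells. Its arguments: {"type":"object","properties":{"series":{"type":"string"},"gripper":{"type":"number"},"squeeze":{"type":"number"}},"required":["series"]}

```bash
mkdir -p pics; python3 - <<'E'
from station import status, read_camera, camera_model, bot
import cv2,numpy as np
for n in("top","side"):
    p,d=read_camera(n); np.savez(f"{n}0.npz",p=p,d=d)
    cv2.imwrite(f"pics/{n}0.png",p[:,:,::-1])
    m=camera_model(n);print(n,m)
o=status.get_obs()
print(o)
E
```

```text
top {'K': array([[389.16922558,   0.        , 255.07983076],
       [  0.        , 389.16922558, 189.70631024],
       [  0.        ,   0.        ,   1.        ]]), 'origin': array([ 0.41720791, -0.03439479,  1.14481674]), 'orientation': array([-0.70057348,  0.71174834, -0.03108461,  0.04055666])}
side {'K': array([[352.82901844,   0.        , 254.92925548],
       [  0.        , 352.82901844, 194.38918345],
       [  0.        ,   0.        ,   1.        ]]), 'origin': array([0.34569321, 0.73616384, 0.47821756]), 'orientation': array([-0.09623523,  0.86015645, -0.49697254,  0.06235345])}
{'time': 0.1, 'joint_positions': array([ 1.35706984,  0.32170569, -0.07011613,  1.45153716,  0.02254894,
        1.37079857, -0.05690283]), 'joint_vel': array([-3.14475494e-05, -4.63334356e-04, -5.02347595e-04, -3.26525722e-03,
       -1.53271178e-03,  1.28097729e-03, -6.71487977e-04]), 'joint_efforts': array([-1.92545890e-04, -4.94877970e+01, -3.84053551e-01, -3.15214133e+01,
        1.30554420e-02,  7.30535117e-03,  1.06968621e-07]), 'position': array([ 0.14676333, -0.63302359,  0.40376886]), 'tcp_rot': array([-0.08046873,  0.70310445, -0.70193941,  0.0803118 ]), 'ft_force': array([-0.31863618, -0.33243224, -0.53278418]), 'torque': array([-0.00570655,  0.04236181,  0.00349103]), 'gripper_width': 0.08559867854967165}
```

View pics/top0.png

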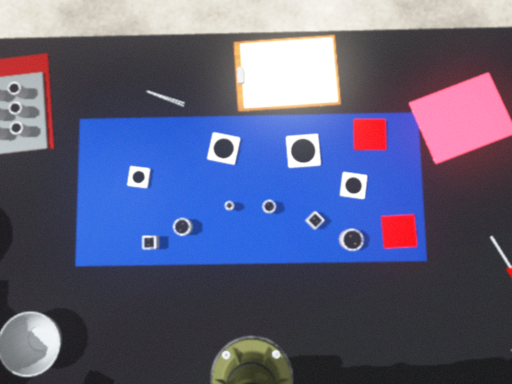

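View pics/side0.png

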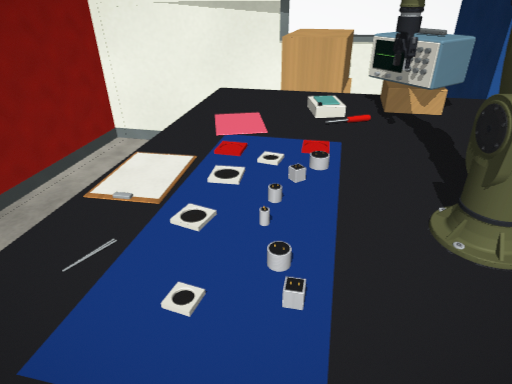

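The top view shows these round cans: (351,240), (182,227), (269,207) and (229,205). The square cans are at (150,242) and (315,220). The white nests are at (303,151), (224,149), (353,186) and (139,177). The red blocks at (370,134) and (399,231) are decoys, and the grey tray with cylinders at (15,105) is off the mat, so I'm leaving those out. Next I'll measure the sizes.

```bash
cat >h.py <<'E'
import numpy as np,cv2
from scipy.spatial.transform import Rotation as R
from station import status, read_camera, camera_model, bot
def ray(n,uv,z):
    m=camera_model(n);K=m["K"];uv=np.atleast_2d(uv).astype(float)
    d=np.c_[(uv[:,0]-K[0,2])/K[0,0],(uv[:,1]-K[1,2])/K[1,1],np.ones(len(uv))]@R.from_quat(m["orientation"]).as_matrix().T
    o=m["origin"];return o+d*((z-o[2])/d[:,2])[:,None]
def proj(n,P):
    m=camera_model(n);c=(np.atleast_2d(P)-m["origin"])@R.from_quat(m["orientation"]).as_matrix()
    q=c@m["K"].T;return q[:,:2]/q[:,2:]
E
python3 - <<'E'
from h import *
f=np.load("top0.npz");p=f["p"].astype(int);d=f["d"]
hsv=cv2.cvtColor(f["p"],cv2.COLOR_RGB2HSV)
roi=np.zeros(d.shape,bool);roi[122:260,85:420]=1
sat=hsv[...,1]; 
notblue=(~((hsv[...,0]>100)&(hsv[...,0]<130)&(sat>120)&(p[...,2]>90)))&roi
red=(p[...,0]>150)&(p[...,1]<90)
m=(notblue&~red).astype(np.uint8)
n,l,s,c=cv2.connectedComponentsWithStats(m,connectivity=4)
white=(p.min(2)>200)
for i in range(1,n):
    if s[i,4]<40: continue
    # object heights
    cx,cy=c[i]
    mm=(l==i)
    dark=(mm&(p.max(2)<90)).astype(np.uint8)
    out=[]
    for z,lab in((0.012,"nest"),(0.04,"can")):
        cs,_=cv2.findContours(dark,cv2.RETR_EXTERNAL,cv2.CHAIN_APPROX_NONE)
        if not cs: continue
        k=max(cs,key=cv2.contourArea);(x,y),r=cv2.minEnclosingCircle(k);M=cv2.moments(k)
        if M["m00"]==0: continue
        u=(M["m10"]/M["m00"],M["m01"]/M["m00"])
        sc=1.11 if z<.02 else 1.1
        out.append((lab,np.round(u,1),ray("top",u,z)[0].round(4),"dia",round(2*np.sqrt(dark.sum()/np.pi)*(1.145-z)/389,4)))
    print(i,s[i],c[i].round(1),*out)
big=cv2.resize(f["p"][115:265,75:425,::-1],None,fx=2.28,fy=2.28*1,interpolation=cv2.INTER_CUBIC);cv2.imwrite("pics/crop.png",big)
E
```

```text
4 [207 132  34  33 860] [223.4 147.9] ('nest', array([223.2, 148. ]), array([0.6583, 0.0725, 0.012 ]), 'dia', np.float64(0.0515)) ('can', array([223.2, 148. ]), array([0.6524, 0.0699, 0.04  ]), 'dia', np.float64(0.0503))
5 [ 285  133   37   35 1136] [302.9 150.3] ('nest', array([302.8, 150.6]), array([ 0.6461, -0.1626,  0.012 ]), 'dia', np.float64(0.0622)) ('can', array([302.8, 150.6]), array([ 0.6405, -0.1594,  0.04  ]), 'dia', np.float64(0.0606))
9 [127 166  24  23 458] [138.4 176.6] ('nest', array([138. , 176.7]), array([0.5768, 0.3244, 0.012 ]), 'dia', np.float64(0.0279)) ('can', array([138. , 176.7]), array([0.5728, 0.3156, 0.04  ]), 'dia', np.float64(0.0272))
10 [339 171  29  29 667] [353.2 185. ] ('nest', array([353.1, 185.2]), array([ 0.541 , -0.3063,  0.012 ]), 'dia', np.float64(0.0413)) ('can', array([353.1, 185.2]), array([ 0.5379, -0.2995,  0.04  ]), 'dia', np.float64(0.0403))
11 [262 199  14  15 159] [268.7 206. ] ('nest', array([268.7, 206. ]), array([ 0.4842, -0.059 ,  0.012 ]), 'dia', np.float64(0.0192)) ('can', array([268.7, 206. ]), array([ 0.4825, -0.0584,  0.04  ]
[... 267 characters left out ...]
), 'dia', np.float64(0.0222))
18 [173 218  20  18 290] [182.3 226.3] ('nest', array([181.3, 226.3]), array([0.4293, 0.196 , 0.012 ]), 'dia', np.float64(0.0307)) ('can', array([181.3, 226.3]), array([0.429 , 0.1903, 0.04  ]), 'dia', np.float64(0.0299))
22 [339 228  25  23 459] [351.2 239.3] ('nest', array([352.2, 239.5]), array([ 0.3839, -0.2974,  0.012 ]), 'dia', np.float64(0.0453)) ('can', array([352.2, 239.5]), array([ 0.3847, -0.2909,  0.04  ]), 'dia', np.float64(0.0442))
23 [142 235  17  15 240] [149.8 241.8] ('nest', array([148.9, 242.3]), array([0.3846, 0.2899, 0.012 ]), 'dia', np.float64(0.0216)) ('can', array([148.9, 242.3]), array([0.3854, 0.2818, 0.04  ]), 'dia', np.float64(0.021))
```

View pics/crop.png

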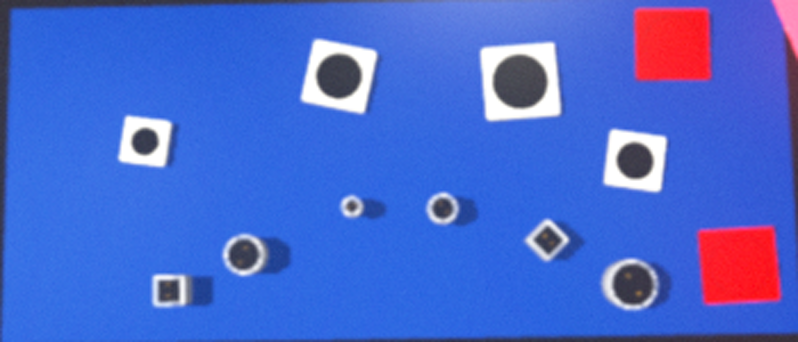

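The dark-disc sizes come out in order: pockets 62 > 51 > 41 > 28 mm and tops 44 > 30 > 19 mm and smallest. That fixes the pairs, and the two with square tops are the ones to leave. I'll refine the centres using both views.

```bash
cat >>h.py <<'E'
def dark(n,img,P,half,z,thr=None):
    """centroid of dark disc near world P -> world at plane z"""
    u=proj(n,[P[0],P[1],z])[0]
    S=8;h=half
    x0,y0=int(round(u[0]))-h,int(round(u[1]))-h
    c=img[max(y0,0):y0+2*h+1,x0:x0+2*h+1].max(2)
    b=cv2.resize(c,None,fx=S,fy=S,interpolation=cv2.INTER_CUBIC)
    if thr is None: thr=110
    m=(b<thr).astype(np.uint8)
    k,l,s,cc=cv2.connectedComponentsWithStats(m)
    best=max(range(1,k),key=lambda i:s[i,4]-20*np.hypot(*(cc[i]-S*h)),default=None)
    if best is None: return None
    v=(cc[best]+.5)/S-.5+[x0,max(y0,0)]
    return v,ray(n,v,z)[0],s[best,4]/S/S,s[best,2:4]/S
cans={"xl":(.3847,-.2909),"l":(.429,.1903),"m":(.4825,-.0584),"s":(.4875,.0407)}
nests={"xl":(.6461,-.1626),"l":(.6583,.0725),"m":(.541,-.3063),"s":(.5768,.3244)}
sq={"1":(.4401,-.1891),"2":(.3854,.2818)}
E
python3 - <<'E'
from h import *
for n in("top","side"):
    img=np.load(n+"0.npz")["p"]
    for D,z,t in((cans,.04,"can"),(nests,.012,"nest"),(sq,.04,"sq")):
        for k,P in D.items():
            hh={"xl":17,"l":13,"m":11,"s":9,"1":9,"2":9}[k]-(6 if t!="nest" and k in("xl","l","m") else 3)
            r=dark(n,img,P,hh,z,150 if k=="s" and t=="can" else None)
            print(n,t,k,r and (r[0].round(1),r[1].round(4),round(r[2],1),r[3]))
o=status.get_obs();print(R.from_quat(o["tcp_rot"]).as_matrix().round(3))
for n in("top","side"):
    img=np.load(n+"0.npz")["p"];d=np.load(n+"0.npz")["d"]
    u=proj(n,[*cans["s"],.04])[0].round().astype(int);print(n,u);print(img[u[1]-6:u[1]+7,u[0]-6:u[0]+7].max(2))
E
```

```text
top can xl (array([352.1, 239.3]), array([ 0.3852, -0.2908,  0.04  ]), np.float64(217.8), array([16.75, 16.75]))
top can l (array([181.4, 226.3]), array([0.429 , 0.1901, 0.04  ]), np.float64(110.6), array([11.75, 12.  ]))
top can m (array([268.7, 205.9]), array([ 0.4827, -0.0584,  0.04  ]), np.float64(45.3), array([7.5 , 7.75]))
top can s (array([229.1, 205. ]), array([0.4871, 0.0542, 0.04  ]), np.float64(12.4), array([3.5  , 4.375]))
top nest xl (array([302.7, 150.4]), array([ 0.6468, -0.1623,  0.012 ]), np.float64(395.9), array([22.625, 22.25 ]))
top nest l (array([223.1, 147.9]), array([0.6584, 0.0726, 0.012 ]), np.float64(267.5), array([18.5 , 18.25]))
top nest m (array([353.1, 185.1]), array([ 0.5414, -0.3063,  0.012 ]), np.float64(172.0), array([14.75 , 14.625]))
top nest s (array([138.1, 176.6]), array([0.577 , 0.3243, 0.012 ]), np.float64(86.1), array([10.375, 10.375]))
top sq 1 (array([315. , 219.9]), array([ 0.4411, -0.1883,  0.04  ]), np.float64(64.2), array([10.375, 10.5  ]))
top sq 2 (array([148.6, 242.1]), array([0.3859, 0.2827, 0.04  ]), np.float64(60.9), array([7.875,
[... 1952 characters left out ...]
26 126 126 126 123 142 161 173 181 186]
 [126 126 126 126 126 125 125 126 157 170 174 181 186]
 [126 126 126 125 126 125 126 125 129 145 167 178 187]
 [126 126 125 126 126 126 125 126 126 126 133 154 183]
 [126 126 126 126 126 126 126 126 126 126 126 126 126]
 [126 125 126 126 126 126 126 126 126 126 126 125 126]
 [125 126 126 124 125 125 125 126 126 126 126 126 126]
 [128 126 122 134 120 113 120 127 128 126 126 126 125]
 [145 125  81 177 154  59  83 133 143 129 126 125 126]
 [140  81  30  57 104  85  32  86 156 154 126 127 126]
 [152  87  34  29 123 111  34  43 157 162 126 126 126]
 [167 132  84  63  71  68  75 112 162 150 123 126 126]
 [172 204 188 164 143 148 194 207 166 125 123 126 126]]
```

```bash
cat >>h.py <<'E'
cans={"xl":(.3857,-.2910),"l":(.4293,.1903),"m":(.4830,-.0588),"s":(.4871,.0542)}
nests={"xl":(.6468,-.1620),"l":(.6584,.0728),"m":(.5414,-.3060),"s":(.577,.3245)}
def go(xy,z,az=None):
    o=status.get_obs();p=np.array(o["position"]);M=R.from_quat(o["tcp_rot"])
    if az is None: az=np.arctan2(xy[1],xy[0])
    T=np.array([xy[0],xy[1],z]);zz=np.array([np.cos(az),np.sin(az),0]);yy=np.array([0,0,-1.]);xx=np.cross(yy,zz)
    W=np.c_[xx,yy,zz];rv=(M.inv()*R.from_matrix(W)).as_rotvec(degrees=True)
    print("t",round(o["time"],2),"pos",p.round(4),"f",np.round(o["ft_force"],1),"w",round(o["gripper_width"],4),"q",np.round(o["joint_positions"],2))
    print("shift mm",(M.inv().apply(T-p)*1e3).round(1),"turn",rv.round(2),"rows>=",np.ceil(max(np.linalg.norm(T-p)/.0417,np.linalg.norm(rv)/7.16)))
E
python3 -c "
from h import *
go(cans['xl'],.30)
n='side';print(ray('side',[263.9,208.6],.04),ray('top',[228.9,204.9],.04))"
```

```text
t 0.1 pos [ 0.1468 -0.633   0.4038] f [-0.3 -0.3 -0.5] w 0.0856 q [ 1.36  0.32 -0.07  1.45  0.02  1.37 -0.06]
shift mm [-310.   104.2 -279. ] turn [ 9.000e-02 -3.991e+01 -3.000e-02] rows>= 11.0
[[0.48861711 0.0551096  0.04      ]] [[0.48748331 0.05471547 0.04      ]]
```

step_arm(series="-30 10 -27 0 -4 0; -60 20 -54 0 -8 0; -90 30 -81 0 -12 0; -120 40 -108 0 -16 0; -150 50 -135 0 -20 0; -180 60 -162 0 -24 0; -210 70 -189 0 -28 0; -240 80 -216 0 -32 0; -270 90 -243 0 -36 0; -300 100 -270 0 -39 0; -310 104 -279 0 -40 0; -310 104 -279 0 -40 0", gripper=-1, squeeze=60)

```text
time: 1.1
position: [0.3876, -0.2868, 0.299]
tcp_rot: [-0.318, 0.633, -0.63, 0.319]
ft_force: [-0.5, -0.5, -0.3]
gripper_width: 0.0856
```

```bash
python3 - <<'E'
from h import *
go(cans["xl"],.187)
p,d=read_camera("top");cv2.imwrite("pics/t1.png",p[:,:,::-1])
p,d=read_camera("side");cv2.imwrite("pics/s1.png",cv2.resize(p[:,:,::-1][80:240,200:400],None,fx=4,fy=3.5))
E
```

```text
t 1.1 pos [ 0.3876 -0.2868  0.299 ] f [-0.5 -0.5 -0.3] w 0.0856 q [ 1.    0.07 -0.43  1.97  0.03  1.11 -0.08]
shift mm [  4.8 112.    1.4] turn [ 0.22  0.56 -0.14] rows>= 3.0
```

View pics/s1.png

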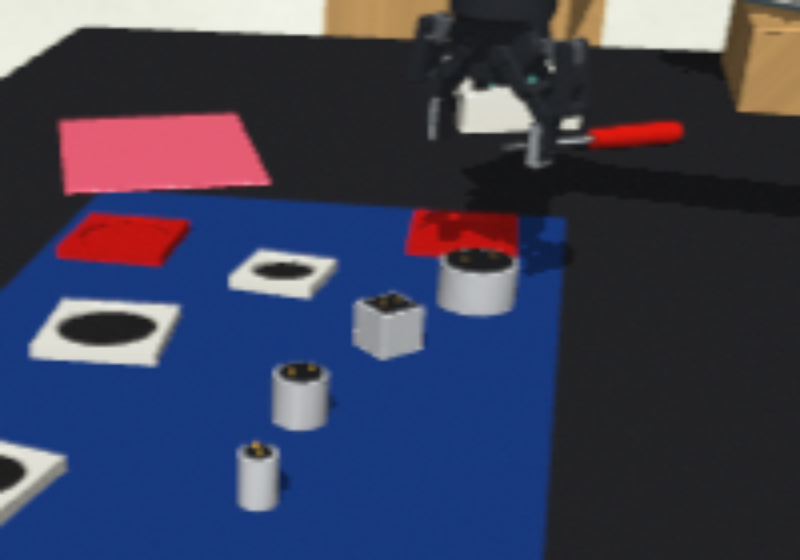

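The crop shows the open gripper over the large round can at (478,285), with the square can clear at (390,325) and M and S nearer the camera. I'm descending now.

step_arm(series="5 10 1 0 0.5 0; 5 30 1.5 0 0.5 0; 5 50 1.5 0 0.5 0; 5 70 1.5 0 0.5 0; 5 90 1.5 0 0.5 0; 5 102 1.5 0 0.5 0; 5 109 1.5 0 0.5 0; 5 112 1.5 0 0.5 0; 5 112 1.5 0 0.5 0")

```text
time: 1.95
position: [0.3827, -0.2969, 0.1874]
tcp_rot: [-0.313, 0.635, -0.633, 0.312]
ft_force: [0.7, -0.5, 0.5]
gripper_width: 0.0853
```

```bash
python3 - <<'E'
from h import *
go(cans["xl"],.187)
p,d=read_camera("top");cv2.imwrite("pics/t2.png",cv2.resize(p[:,:,::-1][170:290,280:430],None,fx=5,fy=5))
p,d=read_camera("side");cv2.imwrite("pics/s2.png",cv2.resize(p[:,:,::-1][90:190,260:380],None,fx=6,fy=6))
E
```

```text
t 1.95 pos [ 0.3827 -0.2969  0.1874] f [ 0.7 -0.5  0.5] w 0.0853 q [ 0.99  0.23 -0.41  2.06  0.12  0.87 -0.15]
shift mm [-6.5  0.4 -1.2] turn [ 0.17 -0.52 -0.01] rows>= 1.0
```

View pics/s2.png

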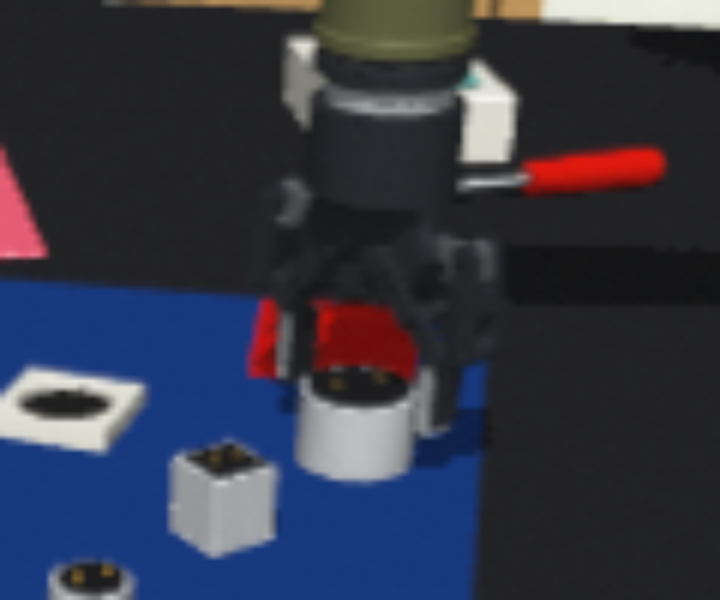

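The fingers straddle the can at (355,425) in the crop, about 6 mm off sideways, because the previous call ended before the arm had settled. I'll correct that and then close.

step_arm(series="-3 2 -1 0 -0.5 0; -6.5 4 -1.2 0 -0.5 0; -6.5 4 -1.2 0 -0.5 0; -6.5 4 -1.2 0 -0.5 0")

```text
time: 2.38
position: [0.3868, -0.2905, 0.1848]
tcp_rot: [-0.316, 0.633, -0.633, 0.316]
ft_force: [-0.2, -0.0, 0.1]
gripper_width: 0.0857
```

step_arm(series="0 0 0 0 0 0; 0 0 0 0 0 0; 0 0 0 0 0 0; 0 0 0 0 0 0; 0 0 0 0 0 0; 0 0 0 0 0 0; 0 0 0 0 0 0; 0 0 0 0 0 0", gripper=1, squeeze=60)

```text
time: 3.05
position: [0.3868, -0.2904, 0.1853]
tcp_rot: [-0.316, 0.633, -0.632, 0.316]
ft_force: [-0.9, 2.1, 6.5]
gripper_width: 0.0583
```

```bash
python3 - <<'E'
from h import *
go(cans["xl"],.27)
go(nests["xl"],.27)
E
```

```text
t 3.05 pos [ 0.3868 -0.2904  0.1853] f [-0.9  2.1  6.5] w 0.0583 q [ 0.97  0.23 -0.42  2.07  0.12  0.87 -0.16]
shift mm [  1.1 -84.7  -0.6] turn [0.04 0.1  0.01] rows>= 3.0
t 3.05 pos [ 0.3868 -0.2904  0.1853] f [-0.9  2.1  6.5] w 0.0583 q [ 0.97  0.23 -0.42  2.07  0.12  0.87 -0.16]
shift mm [-258.9  -84.8  130.5] turn [  0.04 -22.88  -0.  ] rows>= 8.0
```

step_arm(series="0 -8 0 0 0 0; 0 -28 0 0 0 0; 0 -48 0 0 0 0; 0 -68 0 0 0 0; 0 -85 0 0 0 0; 0 -85 0 0 0 0; 0 -85 0 0 0 0")

```text
time: 3.63
position: [0.387, -0.2906, 0.2708]
tcp_rot: [0.316, -0.632, 0.633, -0.316]
ft_force: [-0.1, -0.1, -2.6]
gripper_width: 0.0582
```

step_arm(series="-20 0 10 0 -2 0; -44 0 22 0 -4 0; -70 0 35 0 -6 0; -98 0 49 0 -8.5 0; -126 0 63 0 -11 0; -154 0 77 0 -13.5 0; -182 0 91 0 -16 0; -208 0 104 0 -18.5 0; -230 0 116 0 -21 0; -247 0 125 0 -22 0; -257 0 130 0 -23 0; -258 0 130 0 -23 0")

```text
time: 4.63
position: [0.647, -0.1605, 0.2687]
tcp_rot: [-0.436, 0.557, -0.556, 0.437]
ft_force: [-0.1, 0.4, -1.9]
gripper_width: 0.0583
```

```bash
python3 - <<'E'
from h import *
go(nests["xl"],.20)
E
```

```text
t 4.63 pos [ 0.647  -0.1605  0.2687] f [-0.1  0.4 -1.9] w 0.0583 q [ 0.62  0.51 -0.56  1.54  0.28  1.17 -0.23]
shift mm [ 1.6 68.7  0.3] turn [ 0.08  0.31 -0.08] rows>= 2.0
```

step_arm(series="1 8 0 0 0.3 0; 1.5 25 0 0 0.3 0; 1.5 43 0 0 0.3 0; 1.5 58 0 0 0.3 0; 1.5 66 0 0 0.3 0; 1.5 68.5 0 0 0.3 0; 1.5 68.5 0 0 0.3 0; 1.5 68.5 0 0 0.3 0")

```text
time: 5.3
position: [0.6468, -0.1621, 0.2009]
tcp_rot: [-0.435, 0.558, -0.557, 0.435]
ft_force: [-0.1, -0.2, -2.3]
gripper_width: 0.0584
```

```bash
python3 - <<'E'
from h import *
go(nests["xl"],.1915)
p,d=read_camera("side");cv2.imwrite("pics/s3.png",cv2.resize(p[:,:,::-1][110:200,170:290],None,fx=6,fy=6))
E
```

```text
t 5.3 pos [ 0.6468 -0.1621  0.2009] f [-0.1 -0.2 -2.3] w 0.0584 q [ 0.61  0.58 -0.54  1.59  0.32  1.06 -0.26]
shift mm [-0.1  9.4  0. ] turn [ 0.02 -0.01 -0.08] rows>= 1.0
```

View pics/s3.png

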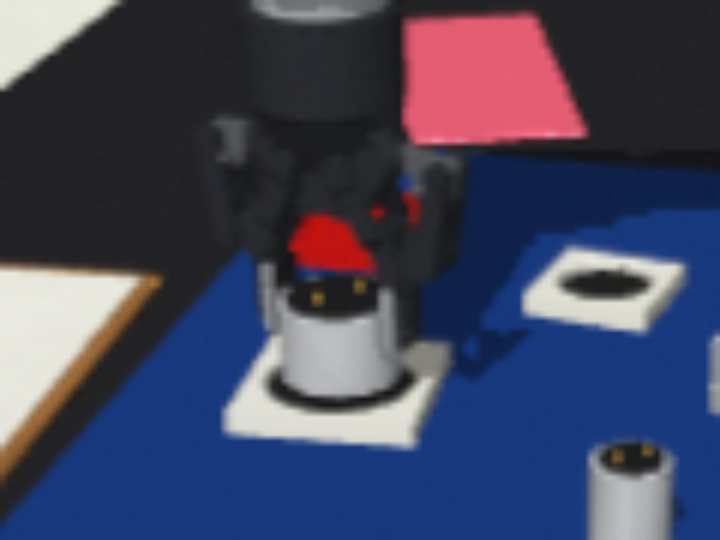

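The can is centred over the pocket at (340,385) in the crop. Now I'll lower it gently.

step_arm(series="0 3 0 0 0 0; 0 6 0 0 0 0; 0 8 0 0 0 0; 0 9 0 0 0 0; 0 9.5 0 0 0 0; 0 9.5 0 0 0 0; 0 9.5 0 0 0 0")

```text
time: 5.93
position: [0.647, -0.1619, 0.1918]
tcp_rot: [-0.435, 0.558, -0.557, 0.436]
ft_force: [-1.0, 0.4, -2.1]
gripper_width: 0.0585
```

step_arm(series="0 0.5 0 0 0 0; 0 1 0 0 0 0; 0 1 0 0 0 0")

```text
time: 6.18
position: [0.6471, -0.1619, 0.1915]
tcp_rot: [-0.435, 0.558, -0.557, 0.436]
ft_force: [-0.7, 0.3, 2.0]
gripper_width: 0.0584
```

step_arm(series="0 0 0 0 0 0; 0 0 0 0 0 0; 0 0 0 0 0 0; 0 0 0 0 0 0; 0 0 0 0 0 0; 0 0 0 0 0 0", gripper=-1)

```text
time: 6.68
position: [0.6472, -0.1619, 0.1915]
tcp_rot: [-0.435, 0.558, -0.557, 0.436]
ft_force: [-0.7, -0.5, 0.2]
gripper_width: 0.0856
```

step_arm(series="0 -8 0 0 0 0; 0 -28 0 0 0 0; 0 -50 0 0 0 0; 0 -75 0 0 0 0; 0 -95 0 0 0 0; 0 -105 0 0 0 0; 0 -105 0 0 0 0")

```text
time: 7.27
position: [0.648, -0.1619, 0.3]
tcp_rot: [0.433, -0.556, 0.559, -0.437]
ft_force: [0.3, 0.6, 0.2]
gripper_width: 0.0856
```

```bash
python3 - <<'E'
from h import *
go(cans["l"],.295)
p,d=read_camera("side");cv2.imwrite("pics/s4.png",cv2.resize(p[:,:,::-1],None,fx=1.5,fy=1.5))
E
```

```text
t 7.27 pos [ 0.648  -0.1619  0.3   ] f [0.3 0.6 0.2] w 0.0856 q [ 0.63  0.48 -0.57  1.52  0.27  1.22 -0.22]
shift mm [-288.5    3.4 -297.8] turn [ -0.37 -37.96   0.06] rows>= 10.0
```

View pics/s4.png

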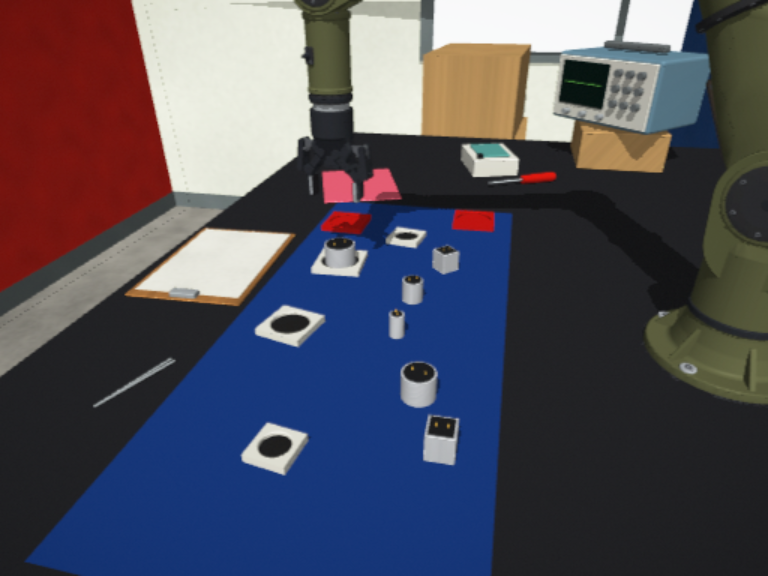

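The XL can stands in its pocket at (340,253). Next is the L can at (418,383).

step_arm(series="-26 0 -27 0 -3.5 0; -53 1 -55 0 -7 0; -80 1 -83 0 -10.5 0; -107 2 -110 0 -14 0; -134 2 -138 0 -18 0; -161 2 -166 0 -21.5 0; -188 2 -194 0 -25 0; -215 3 -222 0 -28.5 0; -242 3 -250 0 -32 0; -268 3 -277 0 -35 0; -285 3 -294 -0.4 -37.5 0; -288 3 -298 -0.4 -38 0")

```text
time: 8.32
position: [0.4254, 0.1935, 0.2933]
tcp_rot: [0.596, -0.385, 0.381, -0.593]
ft_force: [-0.2, 0.4, 0.3]
gripper_width: 0.0854
```

step_arm(series="0 0 0 0 0 0; 0 0 0 0 0 0")

```text
time: 8.48
position: [0.4254, 0.1931, 0.2926]
tcp_rot: [0.596, -0.385, 0.381, -0.593]
ft_force: [0.1, -0.8, 0.3]
gripper_width: 0.0857
```

```bash
python3 - <<'E'
from h import *
go(cans["l"],.1845)
E
```

```text
t 8.48 pos [0.4254 0.1931 0.2926] f [ 0.1 -0.8  0.3] w 0.0857 q [ 0.44  0.09 -0.94  2.    0.08  1.1  -0.11]
shift mm [  4.4 108.1   3.1] turn [ 0.38  0.52 -0.15] rows>= 3.0
```

step_arm(series="3 8 2 0.3 0.5 0; 4.4 28 3 0.3 0.5 0; 4.4 50 3 0.3 0.5 0; 4.4 72 3 0.3 0.5 0; 4.4 92 3 0.3 0.5 0; 4.4 104 3 0.3 0.5 0; 4.4 108 3 0.3 0.5 0; 4.4 108 3 0.3 0.5 0; 4.4 108 3 0.3 0.5 0")

```text
time: 9.23
position: [0.4299, 0.1902, 0.1849]
tcp_rot: [-0.592, 0.387, -0.385, 0.593]
ft_force: [-0.1, -0.1, 0.6]
gripper_width: 0.085
```

```bash
python3 - <<'E'
from h import *
go(cans["l"],.184)
p,d=read_camera("side");cv2.imwrite("pics/s5.png",cv2.resize(p[:,:,::-1][170:320,210:360],None,fx=4,fy=4))
E
```

```text
t 9.23 pos [0.4299 0.1902 0.1849] f [-0.1 -0.1  0.6] w 0.085 q [ 0.34  0.29 -0.88  2.08  0.29  0.89 -0.29]
shift mm [-0.4  0.9 -0.4] turn [ 0.05 -0.03 -0.16] rows>= 1.0
```

View pics/s5.png

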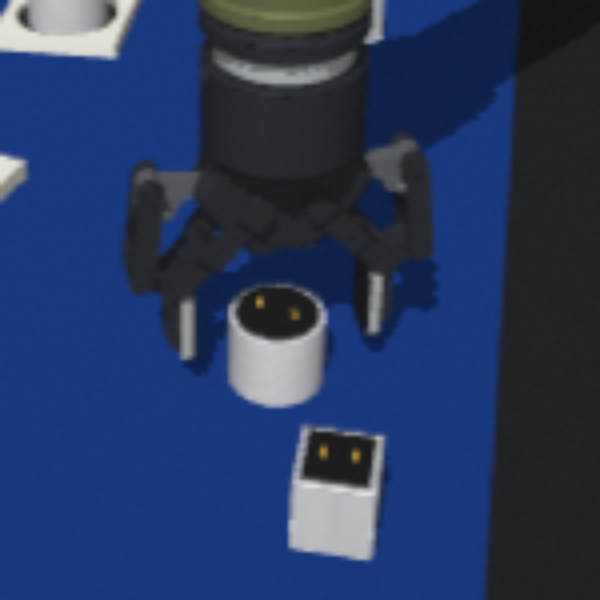

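The L can at (278,345) in the crop sits between the pads, and the square can is clear. I'm closing the gripper.

step_arm(series="0 0 0 0 0 0; 0 0 0 0 0 0; 0 0 0 0 0 0; 0 0 0 0 0 0; 0 0 0 0 0 0; 0 0 0 0 0 0; 0 0 0 0 0 0; 0 0 0 0 0 0; 0 0 0 0 0 0; 0 0 0 0 0 0", gripper=1)

```text
time: 10.12
position: [0.4305, 0.1906, 0.1865]
tcp_rot: [-0.592, 0.386, -0.386, 0.593]
ft_force: [-1.2, -0.8, 5.6]
gripper_width: 0.0466
```

step_arm(series="0 -8 0 0 0 0; 0 -28 0 0 0 0; 0 -48 0 0 0 0; 0 -68 0 0 0 0; 0 -85 0 0 0 0; 0 -85 0 0 0 0; 0 -85 0 0 0 0")

```text
time: 10.7
position: [0.4307, 0.1904, 0.2722]
tcp_rot: [-0.592, 0.385, -0.387, 0.594]
ft_force: [-0.8, 0.2, -1.9]
gripper_width: 0.0465
```

```bash
python3 - <<'E'
from h import *
go(nests["l"],.27)
E
```

```text
t 10.7 pos [0.4307 0.1904 0.2722] f [-0.8  0.2 -1.9] w 0.0465 q [ 0.44  0.13 -0.95  2.01  0.12  1.05 -0.15]
shift mm [199.7   2.8 160.7] turn [-0.21 17.56 -0.03] rows>= 7.0
```

step_arm(series="15 0 12 0 1 0; 33 0 27 0 3 0; 53 0 43 0 5 0; 74 1 60 0 7 0; 95 1 77 0 9 0; 116 2 94 0 10.5 0; 137 2 111 0 12 0; 157 2 127 0 14 0; 175 2 142 0 15.5 0; 190 3 153 -0.2 17 0; 199 3 160 -0.2 17.5 0; 200 3 161 -0.2 17.5 0")

```text
time: 11.7
position: [0.66, 0.0704, 0.2671]
tcp_rot: [0.527, -0.473, 0.472, -0.526]
ft_force: [0.2, -0.0, -1.3]
gripper_width: 0.0462
```

step_arm(series="0 0 0 0 0 0; 0 0 0 0 0 0")

```text
time: 11.87
position: [0.6591, 0.0706, 0.2653]
tcp_rot: [0.528, -0.474, 0.471, -0.525]
ft_force: [-0.4, 0.2, -1.4]
gripper_width: 0.0463
```

```bash
python3 - <<'E'
from h import *
go(nests["l"],.202)
E
```

```text
t 11.87 pos [0.6591 0.0706 0.2653] f [-0.4  0.2 -1.4] w 0.0463 q [ 0.38  0.55 -0.71  1.55  0.37  1.19 -0.29]
shift mm [-2.2 63.3 -0. ] turn [ 0.33 -0.08 -0.03] rows>= 2.0
```

step_arm(series="-1 8 0 0.3 0 0; -2 25 0 0.3 0 0; -2 43 0 0.3 0 0; -2 56 0 0.3 0 0; -2 62 0 0.3 0 0; -2 63 0 0.3 0 0; -2 63 0 0.3 0 0; -2 63 0 0.3 0 0")

```text
time: 12.53
position: [0.6588, 0.0728, 0.2032]
tcp_rot: [-0.526, 0.472, -0.472, 0.527]
ft_force: [0.0, 0.2, -2.1]
gripper_width: 0.0466
```

```bash
python3 - <<'E'
from h import *
go(nests["l"],.1925)
p,d=read_camera("side");cv2.imwrite("pics/s6.png",cv2.resize(p[:,:,::-1][130:260,130:290],None,fx=5,fy=4.5))
E
```

```text
t 12.53 pos [0.6588 0.0728 0.2032] f [ 0.   0.2 -2.1] w 0.0466 q [ 0.36  0.61 -0.68  1.6   0.42  1.08 -0.32]
shift mm [-0.  10.7 -0.4] turn [-0.06 -0.07 -0.03] rows>= 1.0
```

View pics/s6.png

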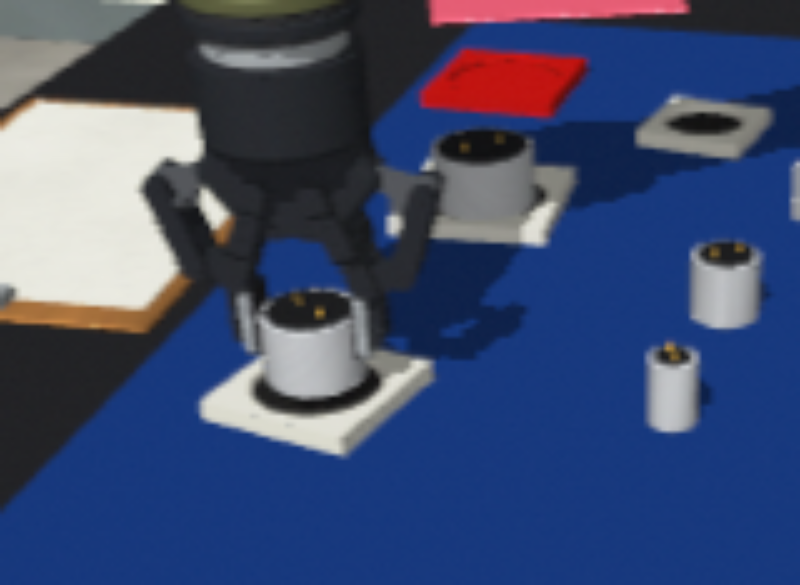

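The L can is centred above its pocket at (315,370) in the crop. I'm setting it down.

step_arm(series="0 3 0 0 0 0; 0 6 0 0 0 0; 0 8 0 0 0 0; 0 9.5 0 0 0 0; 0 11 0 0 0 0; 0 11.5 0 0 0 0; 0 11.5 0 0 0 0")

```text
time: 13.17
position: [0.6589, 0.0728, 0.1926]
tcp_rot: [-0.526, 0.472, -0.472, 0.527]
ft_force: [-2.1, -1.9, 4.5]
gripper_width: 0.0466
```

step_arm(series="0 0 0 0 0 0; 0 0 0 0 0 0; 0 0 0 0 0 0; 0 0 0 0 0 0; 0 0 0 0 0 0; 0 0 0 0 0 0", gripper=-1)

```text
time: 13.67
position: [0.6589, 0.0728, 0.1925]
tcp_rot: [-0.526, 0.472, -0.472, 0.527]
ft_force: [0.9, -0.8, 0.3]
gripper_width: 0.0857
```

step_arm(series="0 -8 0 0 0 0; 0 -28 0 0 0 0; 0 -50 0 0 0 0; 0 -75 0 0 0 0; 0 -95 0 0 0 0; 0 -105 0 0 0 0; 0 -105 0 0 0 0")

```text
time: 14.25
position: [0.6597, 0.0733, 0.3008]
tcp_rot: [-0.525, 0.471, -0.474, 0.528]
ft_force: [-0.1, 0.1, 0.6]
gripper_width: 0.0855
```

```bash
python3 - <<'E'
from h import *
go(cans["m"],.295)
p,d=read_camera("side");cv2.imwrite("pics/s7.png",cv2.resize(p[:,:,::-1][130:260,130:330],None,fx=4,fy=4))
E
```

```text
t 14.25 pos [0.6597 0.0733 0.3008] f [-0.1  0.1  0.6] w 0.0855 q [ 0.38  0.51 -0.72  1.52  0.35  1.23 -0.28]
shift mm [ 112.1    4.6 -190. ] turn [-0.36 13.17 -0.04] rows>= 6.0
```

View pics/s7.png

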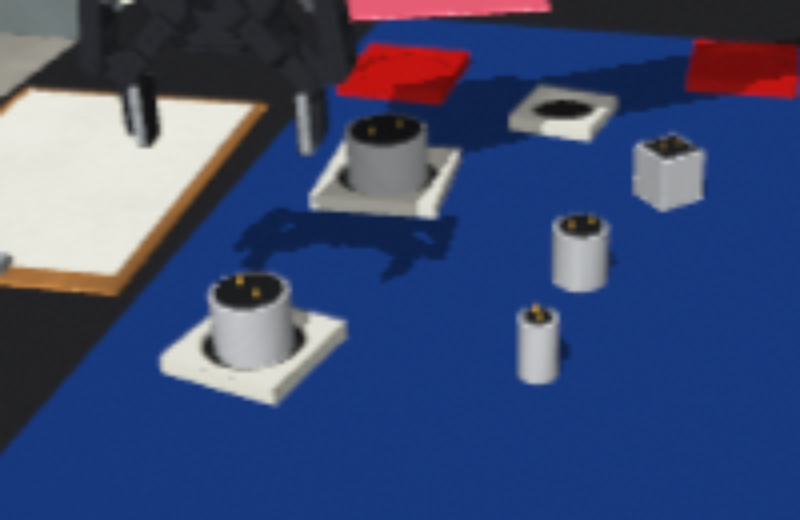

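The L can is seated at (250,325) in the crop. Next is the M can.

step_arm(series="10 0 -17 0 1 0; 22 1 -37 0 2.5 0; 34 1 -58 0 4 0; 46 2 -79 0 5.5 0; 58 2 -100 0 7 0; 70 3 -120 0 8.5 0; 82 3 -140 0 10 0; 94 4 -160 0 11.5 0; 105 4.6 -178 -0.3 12.5 0; 111 4.6 -188 -0.3 13 0; 112 4.6 -190 -0.3 13 0; 112 4.6 -190 -0.3 13 0")

```text
time: 15.3
position: [0.4821, -0.0593, 0.2929]
tcp_rot: [-0.47, 0.53, -0.528, 0.469]
ft_force: [-0.1, 0.4, 0.1]
gripper_width: 0.0856
```

step_arm(series="0 0 0 0 0 0; 0 0 0 0 0 0")

```text
time: 15.47
position: [0.4828, -0.0584, 0.2929]
tcp_rot: [-0.47, 0.529, -0.528, 0.47]
ft_force: [-0.0, 0.0, -0.4]
gripper_width: 0.0855
```

```bash
python3 - <<'E'
from h import *
go(cans["m"],.187)
E
```

```text
t 15.47 pos [ 0.4828 -0.0584  0.2929] f [-0.   0.  -0.4] w 0.0855 q [ 0.75  0.11 -0.71  1.96  0.08  1.1  -0.11]
shift mm [  0.5 105.9   0.5] turn [ 0.11  0.22 -0.06] rows>= 3.0
```

step_arm(series="0.5 8 0.5 0 0.2 0; 0.5 28 0.5 0 0.2 0; 0.5 50 0.5 0 0.2 0; 0.5 72 0.5 0 0.2 0; 0.5 91 0.5 0 0.2 0; 0.5 103 0.5 0 0.2 0; 0.5 106 0.5 0 0.2 0; 0.5 106 0.5 0 0.2 0; 0.5 106 0.5 0 0.2 0")

```text
time: 16.22
position: [0.4837, -0.0585, 0.1874]
tcp_rot: [-0.469, 0.53, -0.529, 0.469]
ft_force: [0.4, 0.0, 0.8]
gripper_width: 0.0855
```

```bash
python3 - <<'E'
from h import *
go(cans["m"],.187)
p,d=read_camera("side");cv2.imwrite("pics/s8.png",cv2.resize(p[:,:,::-1][120:240,210:360],None,fx=5,fy=5))
E
```

```text
t 16.22 pos [ 0.4837 -0.0585  0.1874] f [0.4 0.  0.8] w 0.0855 q [ 0.69  0.28 -0.68  2.05  0.22  0.89 -0.23]
shift mm [ 0.3  0.4 -0.7] turn [ 0.06  0.04 -0.08] rows>= 1.0
```

View pics/s8.png

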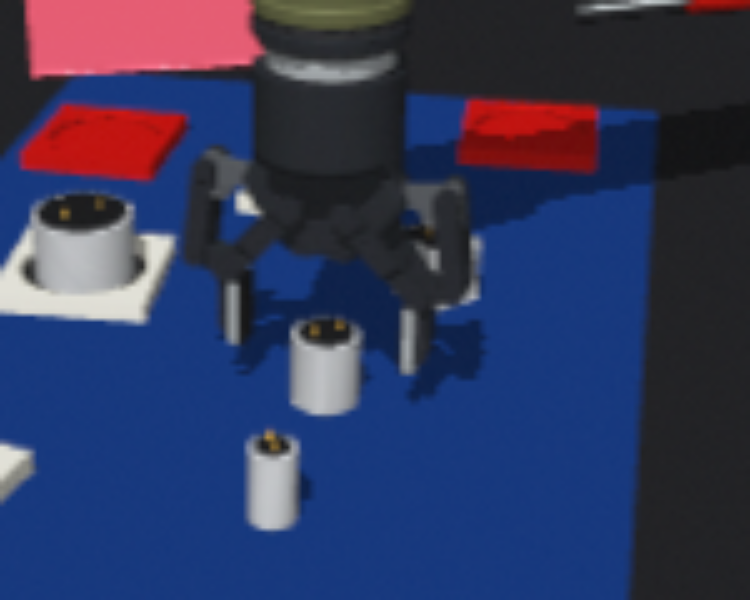

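The pads straddle the M can at (327,365) in the crop, and S is clear. I'm closing the gripper.

step_arm(series="0 0 0 0 0 0; 0 0 0 0 0 0; 0 0 0 0 0 0; 0 0 0 0 0 0; 0 0 0 0 0 0; 0 0 0 0 0 0; 0 0 0 0 0 0; 0 0 0 0 0 0; 0 0 0 0 0 0; 0 0 0 0 0 0; 0 0 0 0 0 0", gripper=1, squeeze=45)

```text
time: 17.18
position: [0.4841, -0.0588, 0.1885]
tcp_rot: [0.469, -0.529, 0.529, -0.469]
ft_force: [-1.2, 0.5, 5.5]
gripper_width: 0.0343
```

step_arm(series="0 -8 0 0 0 0; 0 -28 0 0 0 0; 0 -48 0 0 0 0; 0 -68 0 0 0 0; 0 -85 0 0 0 0; 0 -85 0 0 0 0; 0 -85 0 0 0 0")

```text
time: 17.77
position: [0.4842, -0.0589, 0.2741]
tcp_rot: [0.468, -0.529, 0.53, -0.469]
ft_force: [-0.4, -0.2, -1.0]
gripper_width: 0.0347
```

```bash
python3 - <<'E'
from h import *
go(nests["m"],.273)
E
```

```text
t 17.77 pos [ 0.4842 -0.0589  0.2741] f [-0.4 -0.2 -1. ] w 0.0347 q [ 0.74  0.14 -0.71  1.98  0.1   1.06 -0.14]
shift mm [238.4   1.4  86.6] turn [-1.400e-01  2.254e+01 -1.000e-02] rows>= 7.0
```

step_arm(series="15 0 5 0 1.5 0; 35 0 13 0 3.5 0; 58 0 21 0 5.5 0; 83 0 30 0 8 0; 108 0 39 0 10.5 0; 133 1 48 0 13 0; 158 1 57 0 15 0; 182 1 66 0 17.5 0; 205 1 75 0 19.5 0; 224 1 82 0 21.5 0; 236 1 86 0 22.5 0; 238 1 86.5 0 22.5 0")

```text
time: 18.77
position: [0.5402, -0.311, 0.2717]
tcp_rot: [0.354, -0.611, 0.612, -0.354]
ft_force: [0.3, -0.3, -0.8]
gripper_width: 0.0346
```

step_arm(series="0 0 0 0 0 0; 0 0 0 0 0 0")

```text
time: 18.93
position: [0.5395, -0.3114, 0.2707]
tcp_rot: [-0.355, 0.612, -0.612, 0.354]
ft_force: [-0.7, -1.2, -0.9]
gripper_width: 0.0347
```

```bash
python3 - <<'E'
from h import *
go(nests["m"],.204)
E
```

```text
t 18.93 pos [ 0.5395 -0.3114  0.2707] f [-0.7 -1.2 -0.9] w 0.0347 q [ 0.88  0.4  -0.49  1.66  0.21  1.13 -0.19]
shift mm [-5.7 66.7 -1. ] turn [ 0.06 -0.42  0.06] rows>= 2.0
```

step_arm(series="-3 8 -0.5 0 -0.4 0; -5.7 25 -1 0 -0.4 0; -5.7 43 -1 0 -0.4 0; -5.7 57 -1 0 -0.4 0; -5.7 65 -1 0 -0.4 0; -5.7 66.5 -1 0 -0.4 0; -5.7 66.5 -1 0 -0.4 0; -5.7 66.5 -1 0 -0.4 0")

```text
time: 19.6
position: [0.5419, -0.306, 0.2049]
tcp_rot: [0.357, -0.61, 0.611, -0.356]
ft_force: [0.3, 0.0, -1.0]
gripper_width: 0.0348
```

```bash
python3 - <<'E'
from h import *
go(nests["m"],.1945)
p,d=read_camera("side");cv2.imwrite("pics/s9.png",cv2.resize(p[:,:,::-1][90:190,200:340],None,fx=5.5,fy=5.5))
E
```

```text
t 19.6 pos [ 0.5419 -0.306   0.2049] f [ 0.3  0.  -1. ] w 0.0348 q [ 0.85  0.48 -0.47  1.71  0.25  1.01 -0.22]
shift mm [ 0.2 10.4 -0.4] turn [-0.02 -0.01  0.06] rows>= 1.0
```

View pics/s9.png

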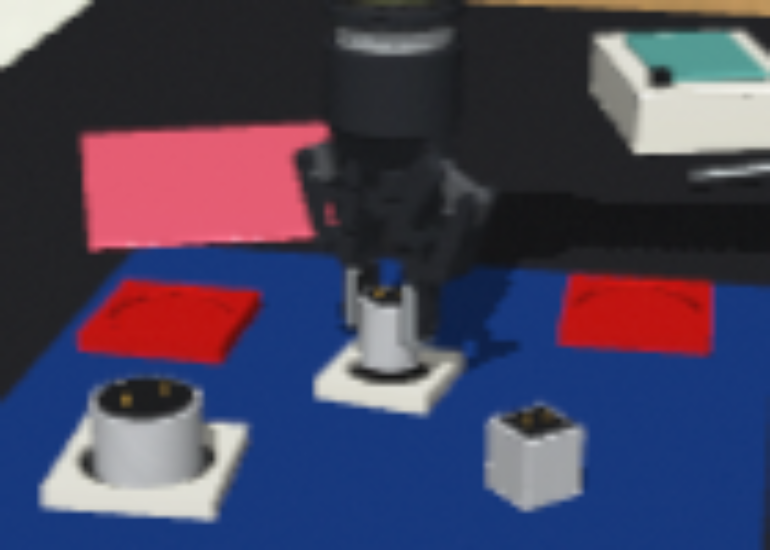

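The M can is centred over its pocket at (390,365) in the crop.

step_arm(series="0 3 0 0 0 0; 0 6 0 0 0 0; 0 8 0 0 0 0; 0 9.5 0 0 0 0; 0 10.5 0 0 0 0; 0 11 0 0 0 0; 0 11 0 0 0 0")

```text
time: 20.23
position: [0.5418, -0.3062, 0.1945]
tcp_rot: [0.357, -0.61, 0.611, -0.356]
ft_force: [-1.8, 0.7, 3.2]
gripper_width: 0.0341
```

step_arm(series="0 0 0 0 0 0; 0 0 0 0 0 0; 0 0 0 0 0 0; 0 0 0 0 0 0; 0 0 0 0 0 0; 0 0 0 0 0 0; 0 0 0 0 0 0; 0 0 0 0 0 0", gripper=-1)

```text
time: 20.9
position: [0.5419, -0.3062, 0.1945]
tcp_rot: [0.357, -0.61, 0.611, -0.356]
ft_force: [-0.2, -0.2, 0.2]
gripper_width: 0.0853
```

step_arm(series="0 -8 0 0 0 0; 0 -28 0 0 0 0; 0 -50 0 0 0 0; 0 -75 0 0 0 0; 0 -95 0 0 0 0; 0 -105 0 0 0 0; 0 -105 0 0 0 0")

```text
time: 21.48
position: [0.5428, -0.3063, 0.3028]
tcp_rot: [0.356, -0.609, 0.613, -0.357]
ft_force: [-0.1, -0.1, 0.2]
gripper_width: 0.0854
```

```bash
python3 - <<'E'
from h import *
cans["s"]=(.488,.0548)
go(cans["s"],.295)
p,d=read_camera("side");cv2.imwrite("pics/s10.png",cv2.resize(p[:,:,::-1][90:240,180:340],None,fx=4.5,fy=4))
E
```

```text
t 21.48 pos [ 0.5428 -0.3063  0.3028] f [-0.1 -0.1  0.2] w 0.0854 q [ 0.88  0.37 -0.5   1.63  0.19  1.18 -0.18]
shift mm [-287.3    6.  -225.6] turn [ -0.3  -35.91   0.2 ] rows>= 9.0
```

View pics/s10.png

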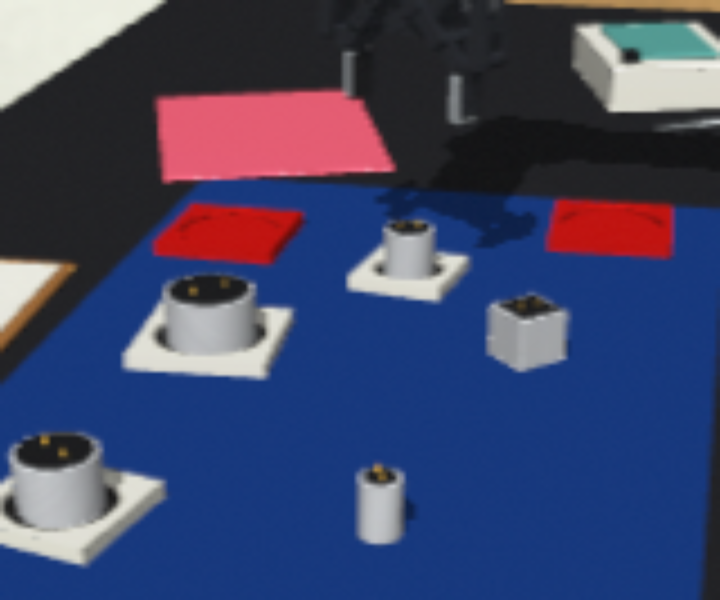

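The M can is seated at (410,252) in the crop. Now the S can.

step_arm(series="-26 0 -20 0 -3.2 0; -53 1 -42 0 -6.5 0; -80 1 -63 0 -10 0; -107 2 -84 0 -13.5 0; -134 3 -105 0 -17 0; -161 3 -126 0 -20.5 0; -188 4 -147 0 -24 0; -215 5 -168 0 -27 0; -242 5 -190 0 -30 0; -267 6 -210 0 -33.5 0; -284 6 -223 -0.3 -35.5 0.2; -287 6 -226 -0.3 -36 0.2")

```text
time: 22.53
position: [0.4855, 0.0591, 0.2926]
tcp_rot: [0.529, -0.471, 0.467, -0.529]
ft_force: [0.4, 0.7, -0.4]
gripper_width: 0.0855
```

step_arm(series="0 0 0 0 0 0; 0 0 0 0 0 0; 0 0 0 0 0 0")

```text
time: 22.78
position: [0.4857, 0.0575, 0.2921]
tcp_rot: [0.529, -0.472, 0.467, -0.528]
ft_force: [-0.3, -0.4, 0.6]
gripper_width: 0.0852
```

```bash
python3 - <<'E'
from h import *
go((.488,.0548),.188)
E
```

```text
t 22.78 pos [0.4857 0.0575 0.2921] f [-0.3 -0.4  0.6] w 0.0852 q [ 0.61  0.14 -0.83  1.95  0.11  1.1  -0.14]
shift mm [  3.3 104.1   2.5] turn [ 0.31  0.36 -0.21] rows>= 3.0
```

step_arm(series="2 8 1.5 0.3 0.3 -0.2; 3.3 28 2.3 0.3 0.3 -0.2; 3.3 50 2.3 0.3 0.3 -0.2; 3.3 72 2.3 0.3 0.3 -0.2; 3.3 90 2.3 0.3 0.3 -0.2; 3.3 101 2.3 0.3 0.3 -0.2; 3.3 104 2.3 0.3 0.3 -0.2; 3.3 104 2.3 0.3 0.3 -0.2; 3.3 104 2.3 0.3 0.3 -0.2")

```text
time: 23.53
position: [0.4884, 0.0546, 0.1886]
tcp_rot: [-0.527, 0.471, -0.471, 0.528]
ft_force: [0.3, 0.5, 0.1]
gripper_width: 0.0856
```

```bash
python3 - <<'E'
from h import *
go((.488,.0548),.188)
p,d=read_camera("side");cv2.imwrite("pics/s11.png",cv2.resize(p[:,:,::-1][130:250,200:350],None,fx=5,fy=5))
E
```

```text
t 23.53 pos [0.4884 0.0546 0.1886] f [0.3 0.5 0.1] w 0.0856 q [ 0.54  0.31 -0.78  2.04  0.27  0.9  -0.27]
shift mm [-0.2  0.6 -0.3] turn [-0.04  0.02 -0.02] rows>= 1.0
```

View pics/s11.png

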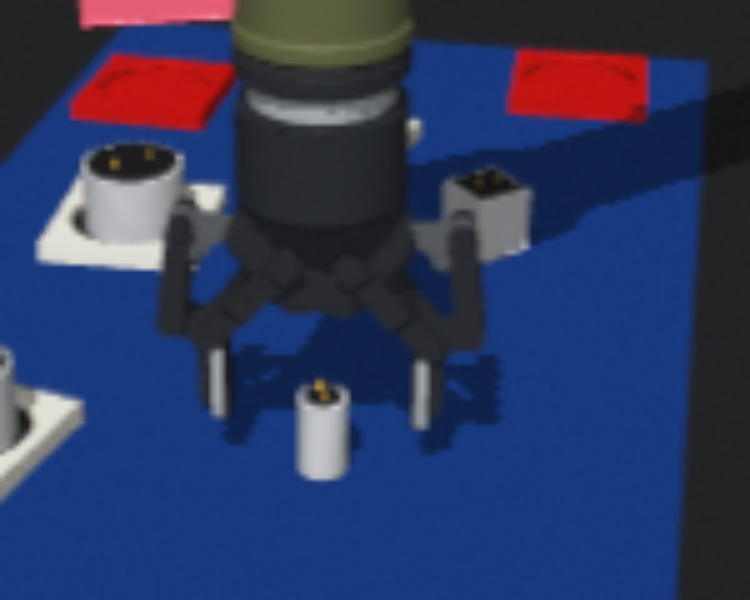

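The S can at (322,430) in the crop is centred between the pads.

step_arm(series="0 0 0 0 0 0; 0 0 0 0 0 0; 0 0 0 0 0 0; 0 0 0 0 0 0; 0 0 0 0 0 0; 0 0 0 0 0 0; 0 0 0 0 0 0; 0 0 0 0 0 0; 0 0 0 0 0 0; 0 0 0 0 0 0; 0 0 0 0 0 0; 0 0 0 0 0 0", gripper=1, squeeze=35)

```text
time: 24.58
position: [0.4887, 0.0548, 0.1894]
tcp_rot: [-0.527, 0.471, -0.472, 0.528]
ft_force: [-3.0, -1.0, 5.8]
gripper_width: 0.0232
```

step_arm(series="0 -8 0 0 0 0; 0 -28 0 0 0 0; 0 -48 0 0 0 0; 0 -68 0 0 0 0; 0 -85 0 0 0 0; 0 -85 0 0 0 0; 0 -85 0 0 0 0")

```text
time: 25.17
position: [0.4888, 0.0548, 0.2752]
tcp_rot: [-0.527, 0.47, -0.472, 0.528]
ft_force: [0.1, -0.5, -0.2]
gripper_width: 0.0228
```

```bash
python3 - <<'E'
from h import *
go(nests["s"],.275)
E
```

```text
t 25.17 pos [0.4888 0.0548 0.2752] f [ 0.1 -0.5 -0.2] w 0.0228 q [ 0.61  0.16 -0.83  1.97  0.14  1.06 -0.16]
shift mm [-258.1    0.3  117.9] turn [ -0.2  -22.92   0.1 ] rows>= 7.0
```

step_arm(series="-16 0 7 0 -1.5 0; -38 0 17 0 -3.5 0; -63 0 29 0 -5.5 0; -90 0 41 0 -8 0; -117 0 53 0 -10.5 0; -144 0 66 0 -13 0; -171 0 78 0 -15 0; -197 0 90 0 -17.5 0; -221 0 101 0 -19.5 0; -242 0 110 0 -21.5 0; -255 0 117 -0.2 -23 0; -258 0 118 -0.2 -23 0")

```text
time: 26.17
position: [0.5763, 0.3273, 0.2734]
tcp_rot: [0.612, -0.356, 0.354, -0.611]
ft_force: [-0.3, -0.7, 0.1]
gripper_width: 0.0228
```

step_arm(series="0 0 0 0 0 0; 0 0 0 0 0 0; 0 0 0 0 0 0")

```text
time: 26.42
position: [0.5762, 0.3261, 0.2724]
tcp_rot: [0.612, -0.357, 0.355, -0.61]
ft_force: [-0.6, -0.0, -0.5]
gripper_width: 0.0228
```

```bash
python3 - <<'E'
from h import *
go(nests["s"],.205)
E
```

```text
t 26.42 pos [0.5762 0.3261 0.2724] f [-0.6 -0.  -0.5] w 0.0228 q [ 0.07  0.59 -0.86  1.54  0.46  1.23 -0.35]
shift mm [ 1.8 67.4  0.2] turn [ 0.23  0.26 -0.03] rows>= 2.0
```

step_arm(series="1 8 0 0.2 0.3 0; 1.8 25 0.2 0.2 0.3 0; 1.8 43 0.2 0.2 0.3 0; 1.8 57 0.2 0.2 0.3 0; 1.8 65 0.2 0.2 0.3 0; 1.8 67 0.2 0.2 0.3 0; 1.8 67 0.2 0.2 0.3 0; 1.8 67 0.2 0.2 0.3 0")

```text
time: 27.08
position: [0.5772, 0.3247, 0.2061]
tcp_rot: [-0.61, 0.357, -0.357, 0.611]
ft_force: [0.7, 0.1, -1.6]
gripper_width: 0.0229
```

```bash
python3 - <<'E'
from h import *
go(nests["s"],.1954)
p,d=read_camera("side");cv2.imwrite("pics/s12.png",cv2.resize(p[:,:,::-1][200:330,110:260],None,fx=4.5,fy=4.5))
E
```

```text
t 27.08 pos [0.5772 0.3247 0.2061] f [ 0.7  0.1 -1.6] w 0.0229 q [ 0.05  0.65 -0.82  1.6   0.52  1.12 -0.39]
shift mm [ 0.1 10.7 -0.3] turn [-0.03 -0.05 -0.04] rows>= 1.0
```

View pics/s12.png

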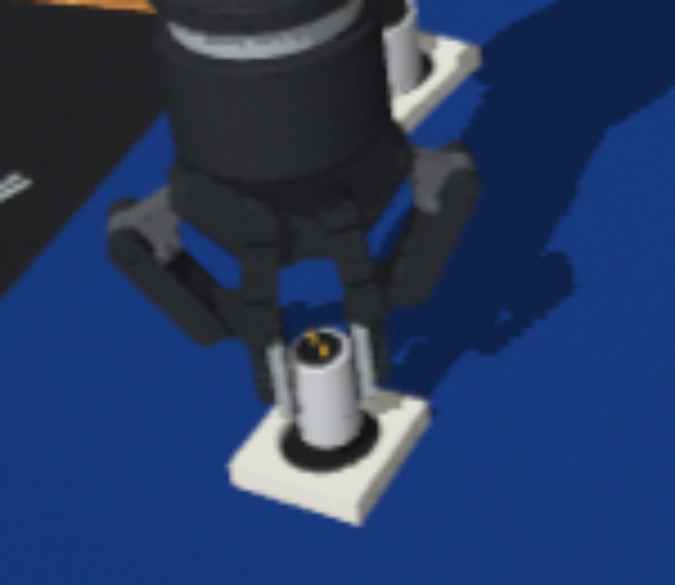

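The S can is over its pocket at (328,425) in the crop. I'm lowering it.

step_arm(series="0 3 0 0 0 0; 0 6 0 0 0 0; 0 8 0 0 0 0; 0 9.5 0 0 0 0; 0 11 0 0 0 0; 0 11.3 0 0 0 0; 0 11.3 0 0 0 0")

```text
time: 27.72
position: [0.5772, 0.3249, 0.1955]
tcp_rot: [-0.61, 0.357, -0.357, 0.611]
ft_force: [-1.3, -0.6, 2.8]
gripper_width: 0.0227
```

step_arm(series="0 0 0 0 0 0; 0 0 0 0 0 0; 0 0 0 0 0 0; 0 0 0 0 0 0; 0 0 0 0 0 0; 0 0 0 0 0 0; 0 0 0 0 0 0; 0 0 0 0 0 0; 0 0 0 0 0 0", gripper=-1)

```text
time: 28.47
position: [0.5772, 0.3249, 0.1954]
tcp_rot: [-0.61, 0.357, -0.357, 0.611]
ft_force: [1.7, 0.4, -0.9]
gripper_width: 0.0855
```

step_arm(series="0 -8 0 0 0 0; 0 -28 0 0 0 0; 0 -50 0 0 0 0; 0 -75 0 0 0 0; 0 -100 0 0 0 0; 0 -130 0 0 0 0; 0 -150 0 0 0 0; 0 -150 0 0 0 0; 0 -150 0 0 0 0")

```text
time: 29.22
position: [0.5772, 0.3252, 0.3475]
tcp_rot: [-0.609, 0.356, -0.358, 0.612]
ft_force: [0.4, 0.2, -0.9]
gripper_width: 0.0853
```

```bash
python3 - <<'E'
from h import *
go(nests["s"],.34)
p,d=read_camera("side");cv2.imwrite("pics/s13.png",cv2.resize(p[:,:,::-1],None,fx=1.5,fy=1.5))
for n,P in(("xl",nests["xl"]),("l",nests["l"]),("m",nests["m"]),("s",nests["s"])):
    r=dark("side",p,P,{"xl":9,"l":8,"m":6,"s":6}[n],.046,100);print("can",n,r and ((r[1][:2]-P)*1e3).round(1), r and r[3])
for k,P in {"1":(.4411,-.1888),"2":(.3859,.283)}.items():
    r=dark("side",p,P,8,.04,100);print("sq",k,((r[1][:2]-P)*1e3).round(1))
E
```

```text
t 29.22 pos [0.5772 0.3252 0.3475] f [ 0.4  0.2 -0.9] w 0.0853 q [ 0.09  0.53 -0.89  1.47  0.42  1.34 -0.32]
shift mm [ 0.5  7.5 -0.6] turn [-0.24 -0.04 -0.01] rows>= 1.0
can xl [ 1.7 -2.1] [17.5  8. ]
can l [ 0.4 -1.1] [17. 17.]
can m [ 2.9 -1.7] [8.875 3.75 ]
can s [0.2 1.8] [9.875 7.   ]
sq 1 [-2.6 -3.9]
sq 2 [0.6 0.1]
```

View pics/s13.png

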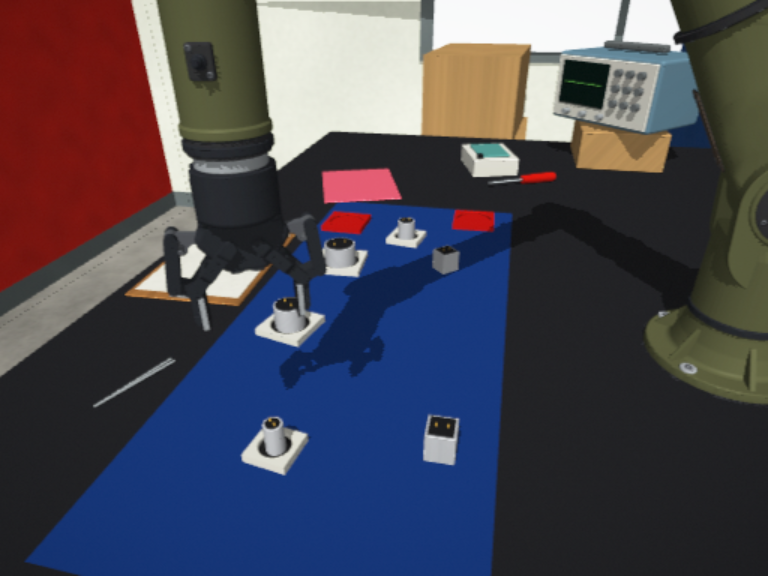

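All four cans stand in their pockets at (340,252), (289,315), (405,229) and (273,437). Both squares look untouched at (445,259) and (441,438), and the arm is clear of everything, so I'm handing in.

```bash
python3 -c "
from h import *
print(bot.hand_in())"
```

```text
the job is handed in; nothing more can be done
None
```

I placed the four round cans in order (XL, L, M, S), each in the pocket of its own size, and handed the job in at about 29 s. Each can was lowered until the wrist force showed contact with the pocket floor, then released.

- **Round cans:** In the last side picture all four stand upright, pins up. Their tops measure within about 1 to 3.5 mm of the pocket axes, against the 12 mm allowed.
- **Square cans:** One (square_2 or square_1; the pictures don't say which) reads 0.6 mm from its starting place. The other reads about 4.7 mm off, though nothing came near it. I put that down to the arm's shadow falling on it and a different brightness threshold, but did not check it further. Both are well inside the 20 mm limit.
- **Arm:** It ended about 15 cm above the last placing height with the gripper open, touching nothing.

The final check used the side camera only, and `hand_in` reported no verdict.

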